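Open a bottle with a push-and-turn safety cap

TASK

Open the cleaner bottle that is clamped in the grey base: push its orange safety cap down against the spring, keep it down while you turn it about a sixth of a turn anticlockwise, without forcing it, and lift it off. Then set the cap down gently, the same way up, in the middle of the saucer and let go, leaving the tins, the mug and the spoon alone.

Things in the scene. Friction and masses are not known exactly. Their poses are not given: they have to be found in the camera images.
- bottle: White square bottle (86x86 mm, plain blue labels) clamped fast in a grey one-handed opener base, 130x130 mm, 12 mm thick; it cannot move or turn. A black clamp knob stands out to 80 mm from the axis on the -x side. Origin: under the centre of the base, on the worktop; z up along the bottle's axis; its shoulder ends at 82 mm.
- bottle_mouth (a point): Point on the bottle's axis 111 mm above the worktop, inside the cap. A sprung disc in the mouth pushes the cap up with 6 to 11 N (0.7 N/mm). The cap comes clear of its lock when pushed with 13 N; the depth this takes differs unseen from bottle to bottle, 3 to 12 mm. 1.5 mm deeper, at 14 N, it meets a rigid bottom. Contact forces between cap and bottle adding up to over 35 N are forcing it.
- cap: Loose orange safety cap, about 60 g, on the bottle (underside 100 mm above the worktop at the start). Origin: centre of its underside; z up along its axis. A skirt of 64 mm diameter reaches up to a flat shoulder at 28 mm; above it is a ribbed round grip of 44 mm diameter, from 28 to 52 mm. At the start its x axis lies along the bottle's x axis.
- cap_grip (a point): Point on the cap's axis at half height of the ribbed grip, 12 mm above the shoulder and 12 mm below the top. Fingertips may rest on the shoulder (10 mm wide all round) while the pads squeeze the ribbed part; 25 N of grip or more holds it.
- cap_lugs (a point): Centre between the two lugs inside the skirt, on the cap's axis. At first they sit in pockets: the cap turns only a few degrees and cannot lift. Kept pushed down it turns anticlockwise seen from above: teeth hold it down up to about 47 degrees; from there to a rigid stop at about 67 degrees from the start the lugs stand in gaps and the cap lifts straight up, clear of the sprung disc after 45 mm.
- saucer: Blue ceramic saucer, loose, 0.35 kg, 150 mm across and 18 mm high, its flat inner floor about 5 mm above the worktop. Origin: centre of its underside.
- tuna: Low dark tin, 86 mm across, 40 mm high, standing behind the work; leave alone. Origin: centre of its underside.
- half: Low turquoise tin, 76 mm across, 58 mm high, standing behind the work; leave alone. Origin: centre of its underside.
- mug: White mug with a dark band, 90x128x107 mm, standing to the right; leave alone. Origin: centre of its underside.
- spoon: Metal teaspoon 137x28x13 mm, lying along x between bottle and saucer; leave alone. Origin: centre of its underside.
Mind the look-alikes: they are no part of the job. Several things have the shape of the cap; the one meant has the colours described above.

How it is judged:
By the outcome, as a careful person would: the job done as asked, in the order asked, and still so for the second after the job is handed in, with the robot touching nothing.
It also fails if it takes over 72 s, if anything falls off the work surface, if the arm or the gripper's body presses on something with over 40 N, if the wrist force passes 120 N, or if a joint passes its speed limit or range.

ROBOT

A 6-joint arm with a two-finger parallel gripper is mounted at the origin on a cart in front of the work surface, level with it; the furniture and walls round the work are solid. World frame = base frame: x ahead of the robot, y to its left, z up, the work surface at z = 0. Lengths are in m, angles in rad, forces in N, time in s.
With the tool pointing down it reaches from about 0.35 to 0.975 m from the base axis. Payload 4.9 kg.
Tool frame: the origin (TCP) lies at the very end of the fingers, on their centre line; the grasp point (between the pads) lies 19 mm behind it (ctrl.pinch_z is the distance from the TCP to the grasp point, in m); z points along the fingers, y is the direction in which the jaws open and shut (so a half turn about z gives the same grasp; the last joint's range is limited). The gripper opens to 85 mm and grips with 20 to 120 N. Pads are 22 mm wide; open, the fingers measure 114 mm over their backs; the gripper's body (76 mm by 85 mm) begins 54 mm behind the grasp point. The pads swing forward as they close: fully open they stand 13 mm farther back than shut.
Start: joints at [-1.466, 0.053, 1.613, -0, 1.476, -0.119], TCP at [0.139, -0.609, 0.231] pointing down, gripper open.
Joint ranges: [-3.01, 3.01], [-1.01, 2.22], [0.06, 2.58], [-1.02, 4.17], [0.09, 2.62], [-3.14, 3.14]. Speed limits (rad/s): [2.57, 2.57, 3.14, 3.14, 3.14, 3.14].

INTERFACE

Orientations are given as a rotation vector (axis times angle).
In Python, from station import ctrl gives the robot as it stands.
- The arm moves only by the tool carry_out, never from a script. Its argument "series" is a list of rows, each a list of 7 numbers: the shift along the world's x, y, z each as a share of 0.025 m, from -1 to 1, then the turn, a rotation vector about the world's x, y, z each as a share of 0.1 rad, from -1 to 1, then the opening, from 0 (shut) to 1 (fully open). A call has 1 to 12 rows; each row shifts and turns the commanded pose from where the row before left it; what a row does not reach is not made up. A row lasts 1/10 s, in which the tool goes at most 50 mm and 8.59 degrees, less where a joint would pass 70% of its speed; a pose out of reach is approached as far as the arm can. A call with a number of a shift or a turn outside -1 to 1 is refused whole. A call with a gripper value outside its range is refused whole. The fingers move at their own pace and stop on an object; "grip_force" is the grip in N (left out, the last holds). Time passes only in rows, so rows that do not move let the fingers close. It gives the time, the measured TCP pose, the force and the opening at its end, in the units of the state.
- ctrl.get_obs(): the state, without advancing time (a new reading comes with each control period).
- ctrl.get_image(name): name is "scene" or "side" or "wrist"; returns a dict with "frame" (384x512x3 uint8, blue, green, red), "fx", "fy", "cx", "cy" (pixels), "k1" (the pictures are not rectified: a ray, as slopes to the right and down, at radius r is drawn at 1 + k1 r^2 times it, then the intrinsics apply), "R" (3x3) and "t" (3): a world point X has camera coordinates R X + t; the wrist camera has in their place "hand_eye" (4x4, takes a point from camera to tool coordinates, whose origin is the TCP and whose axes are the flange's). Camera axes: x right, y down, z forward; pixel columns grow to the right and rows downward; lengths in m; the calibration is good to about 2 mm. A picture is of the moment at which its call begins: read the wrist's pose just before it. There is no depth.
- ctrl.finish_job(): hands the job in, once; it reports no verdict.
Trained networks look in a picture, given as the dict that the camera call returned (one of the last four; its "shot" number tells which), for a name from the list of things; names that differ only in an ending like _2 or _b are one class to them, and where a whole thing is asked for, a point or a joint stands for the part that bears it (a point fixed in the world has none). Each returns a list of dicts, best first, with "p" (0 to 1); they miss things now and then, are a little off and sometimes report something else, mostly with a low value. They report only what shows in the picture. A call takes as long as a camera call. They do not tell look-alikes from the thing itself.
- ctrl.trace(picture, name): "mask" (384x512 bool, what is visible of it) and "rect" ([left, top, width, height] as shares, 0 to 1, of the picture: columns of its width, rows of its height, round what is visible of it).
- ctrl.mark_of(picture, name): "position" ([column, row] as shares, 0 to 1, of the picture: columns of its width, rows of its height: a listed point, or the origin of a listed thing).
The state is a dict: "t": time; "q": joint angles; "dq": joint speeds; "effort": joint torques, N m; "tool_pos": TCP position; "tool_rot": TCP orientation; "contact_force": force on the tool from outside, world axes, zero at the start; "wrist_torque": the same for the moment, N m; "opening": finger opening in m.
Only numpy, scipy, OpenCV 4.12 (cv2) and the standard library are available. Lean on these libraries where they do the work, as an engineer would, in place of code of your own. Each camera call takes 0.05 s, during which the arm holds its last target.

## Working session

There is one attempt and no reset: what is moved stays moved. The work goes in short steps, Python scripts to look and compute and a tool call to move; the robot and the scene stay as the last step left them, time stands still between calls to the robot, and variables do not carry over. Pictures are saved under pics/ and viewed, and the job is handed in when it is done.

Besides the shell and the picture viewer there is one more tool, called as name(argument=value, ...) on one line, values as JSON. carry_out: Moves the arm, as the interface text tells. Shift numbers are shares of 0.025 m and turn numbers shares of 0.1 rad, none past 1 either way. Its arguments: {"type":"object","properties":{"series":{"type":"array"},"grip_force":{"type":"number"}},"required":["series"]}

```bash
mkdir -p pics; ls; cat > h.py <<'E'
from station import ctrl
import cv2, numpy as np
from scipy.spatial.transform import Rotation as Ro
def und(im,px):
    K=np.array([[im['fx'],0,im['cx']],[0,im['fy'],im['cy']],[0,0,1.]])
    d=cv2.undistortPoints(np.array([[px]],float),K,np.array([im['k1'],0,0,0.]))[0,0]
    return np.array([d[0],d[1],1.])
def ray(im,px,obs=None):
    d=und(im,px)
    if 'R' in im and im.get('R') is not None:
        R=np.array(im['R']);t=np.array(im['t']);return -R.T@t, R.T@d
    H=np.array(im['hand_eye']);Rt=Ro.from_rotvec(obs['tool_rot']).as_matrix()
    return Rt@H[:3,3]+np.array(obs['tool_pos']), Rt@H[:3,:3]@d
def onz(im,px,z,obs=None):
    o,d=ray(im,px,obs);return o+d*(z-o[2])/d[2]
def tri(rays):
    A=np.zeros((3,3));b=np.zeros(3)
    for o,d in rays:
        d=d/np.linalg.norm(d);P=np.eye(3)-np.outer(d,d);A+=P;b+=P@o
    X=np.linalg.solve(A,b)
    return X,[np.linalg.norm((np.eye(3)-np.outer(d,d)/(d@d))@(X-o)) for o,d in rays]
E
cat > a.py <<'E'
from h import *
o=ctrl.get_obs();print({k:np.round(v,3) for k,v in o.items()})
for n in ['scene','side','wrist']:
    o=ctrl.get_obs();im=ctrl.get_image(n);cv2.imwrite(f'pics/{n}0.png',im['frame'])
    print(n,[k for k in im])
    for w in ['bottle','bottle_mouth','cap','cap_grip','saucer','tuna','half','mug','spoon']:
        for m in ctrl.mark_of(im,w)[:4]:
            px=[m['position'][0]*512,m['position'][1]*384]
            z={'bottle_mouth':.111,'cap':.1,'cap_grip':.14}.get(w,0)
            print(w,round(m['p'],2),np.round(px,1),np.round(onz(im,px,z,o),3))
E
python3 a.py
```

```text
pics
{'t': np.float64(0.0), 'q': array([-1.466,  0.053,  1.614,  0.   ,  1.476, -0.119]), 'dq': array([ 0.001, -0.002,  0.001,  0.001, -0.001,  0.001]), 'effort': array([-0.0000e+00, -3.9368e+01, -3.7018e+01, -0.0000e+00,  7.0000e-03,
       -0.0000e+00]), 'tool_pos': array([ 0.139, -0.609,  0.23 ]), 'tool_rot': array([-3.12 , -0.351, -0.   ]), 'contact_force': array([ 0.1  , -0.058,  0.922]), 'wrist_torque': array([-0.013,  0.011,  0.015]), 'opening': np.float64(0.086)}
scene ['frame', 'fx', 'fy', 'cx', 'cy', 'k1', 'R', 't', 'shot']
bottle 0.8 [256.7 283.3] [0.436 0.145 0.   ]
bottle 0.6 [336.6 171.4] [ 0.511 -0.422  0.   ]
bottle 0.39 [188.8 240.6] [0.667 0.13  0.   ]
bottle_mouth 0.93 [263.6 247.7] [0.425 0.137 0.111]
cap 0.66 [213.9 339.5] [0.365 0.372 0.1  ]
cap 0.63 [291.7 230. ] [0.414 0.038 0.1  ]
cap 0.58 [259.3 254.1] [0.427 0.149 0.1  ]
cap 0.52 [324.  201.9] [ 0.406 -0.108  0.1  ]
cap_grip 0.96 [256.9 238.6] [0.435 0.148 0.14 ]
cap_grip 0.81 [211.1 326.8] [0.365 0.376 0.14 ]
cap_grip 0.61 [292.7 216. ] [0.415 0.036 0.14 ]
saucer 0.78 [325.4 202.8] [ 0.457 -0.237  0.   ]
t
[... 228 characters left out ...]
'R', 't', 'shot']
bottle 0.64 [228.5 196.7] [0.429 0.147 0.   ]
bottle 0.6 [226.8 212.8] [0.437 0.015 0.   ]
bottle_mouth 0.63 [225.5 166.7] [0.425 0.137 0.111]
bottle_mouth 0.61 [226.9 211.3] [ 0.466 -0.22   0.111]
cap 0.84 [226.2 170.1] [0.427 0.134 0.1  ]
cap_grip 0.8 [226.4 158.1] [0.429 0.139 0.14 ]
cap_grip 0.59 [232.5 212.7] [ 0.488 -0.292  0.14 ]
saucer 0.95 [219.2 251.7] [ 0.441 -0.233  0.   ]
tuna 0.68 [303.  198.1] [0.681 0.131 0.   ]
half 0.6 [302.1 223.1] [ 0.668 -0.061  0.   ]
mug 0.75 [241.2 287.9] [ 0.512 -0.402  0.   ]
spoon 0.65 [304.7 224.1] [ 0.676 -0.068  0.   ]
spoon 0.51 [227.5 212.1] [0.438 0.02  0.   ]
wrist ['frame', 'fx', 'fy', 'cx', 'cy', 'k1', 'hand_eye', 'shot']
```

View pics/scene0.png

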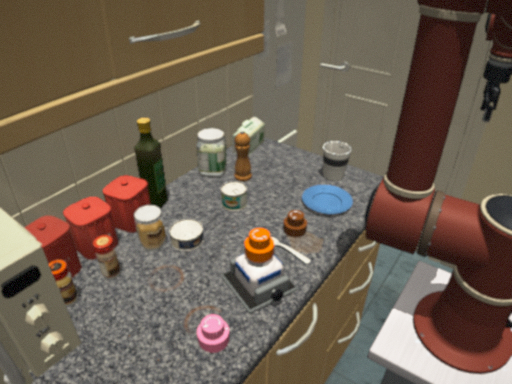

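View pics/side0.png

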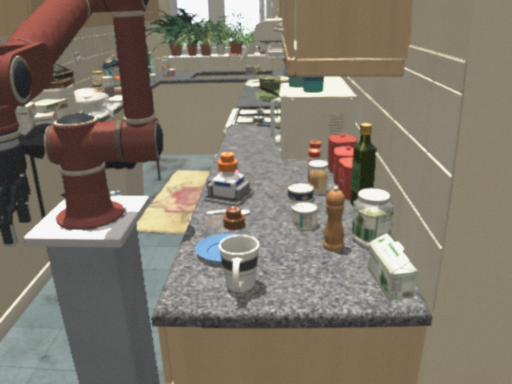

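```bash
python3 -c "
import cv2
a=cv2.imread('pics/scene0.png')[190:370,170:350];b=cv2.imread('pics/side0.png')[130:290,160:300]
cv2.imwrite('pics/c0.png',cv2.resize(a,(590,590),interpolation=cv2.INTER_CUBIC));cv2.imwrite('pics/c1.png',cv2.resize(b,(525,600),interpolation=cv2.INTER_CUBIC))"
```

```text
(no output)
```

View pics/c0.png

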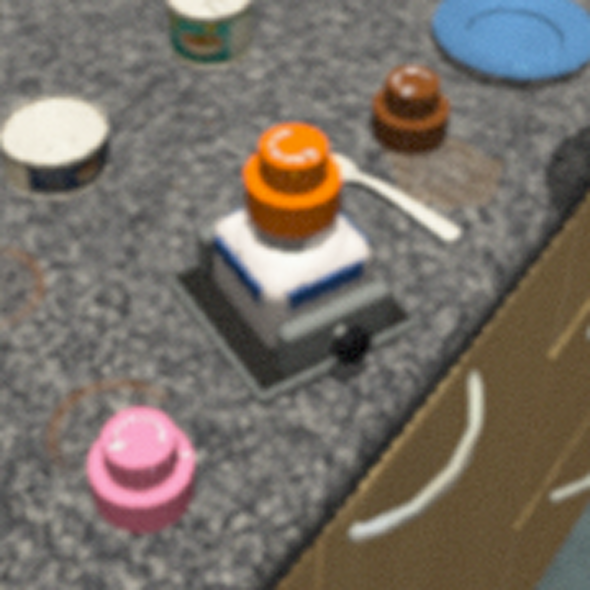

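View pics/c1.png

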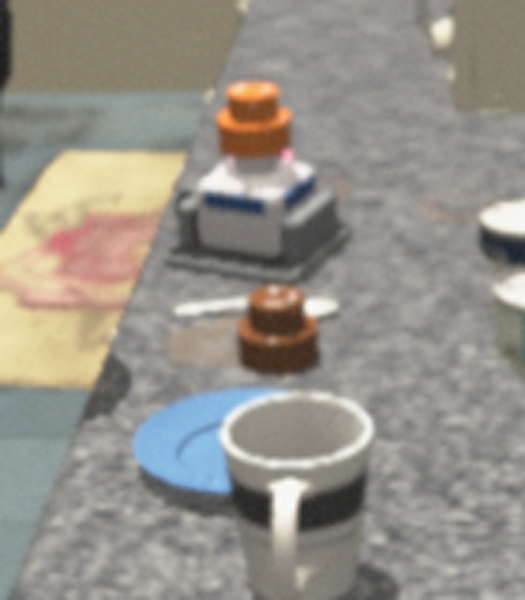

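Candidates for the cap are orange on the bottle (scene 257,245), pink (213,335) and brown (293,222). The orange one on the white bottle fits the description, and the crop confirms it. I'll go over the saucer first and look at it with the wrist camera.

carry_out(series=[[1,1,0.4,0,0,0,1],[1,1,0.4,0,0,0,1],[1,1,0.4,0,0,0,1],[1,1,0.4,0,0,0,1],[1,1,0.4,0,0,0,1],[1,1,0.4,0,0,0,1],[1,1,0.4,0,0,0,1],[1,1,0.4,0,0,0,1],[1,1,0.4,0,0,0,1],[1,1,0.4,0,0,0,1],[1,1,0.4,0,0,0,1],[0.5,1,0.4,0,0,0,1]])

```text
t: 2.7
tool_pos: [0.4275, -0.308, 0.3516]
tool_rot: [-3.122, -0.353, -0.001]
contact_force: [0.0, 0.7, 1.0]
opening: 0.0854
```

```bash
cat > w.py <<'E'
import sys
from h import *
n=sys.argv[1]
o=ctrl.get_obs();im=ctrl.get_image('wrist');cv2.imwrite(f'pics/{n}.png',im['frame'])
print({k:np.round(o[k],4) for k in ['t','q','tool_pos','tool_rot','contact_force','opening']})
Z={'bottle':0,'bottle_mouth':.111,'cap':.1,'cap_grip':.14}
for w in sys.argv[2:]:
    for m in ctrl.mark_of(im,w)[:4]:
        px=[m['position'][0]*512,m['position'][1]*384]
        print(w,round(m['p'],2),np.round(px,1),np.round(onz(im,px,Z.get(w,0),o),4))
E
python3 w.py w1 saucer mug spoon cap
```

```text
{'t': np.float64(2.7), 'q': array([-7.6580e-01, -2.2540e-01,  1.6770e+00,  4.0000e-04,  1.6899e+00,
        5.8000e-01]), 'tool_pos': array([ 0.4275, -0.308 ,  0.3516]), 'tool_rot': array([-3.1216e+00, -3.5260e-01, -5.0000e-04]), 'contact_force': array([0.0417, 0.6839, 1.0065]), 'opening': np.float64(0.0854)}
saucer 0.83 [215.  115.6] [ 0.4567 -0.2384  0.    ]
mug 0.55 [338.1 107.3] [ 0.5075 -0.4063 -0.    ]
spoon 0.8 [47.6 92.1] [0.4386 0.0071 0.    ]
cap 0.72 [101.   80.6] [ 0.4748 -0.1151  0.1   ]
cap 0.58 [48.7 90.3] [ 0.4518 -0.0546  0.1   ]
```

View pics/w1.png

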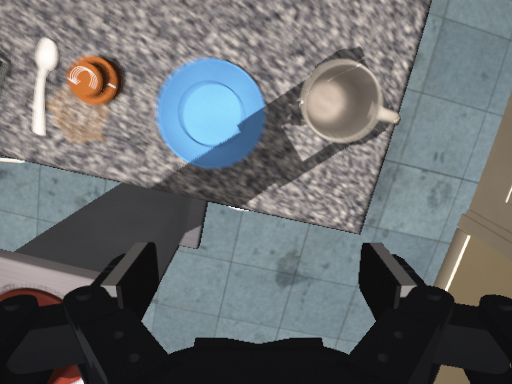

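```bash
cat > sau.py <<'E'
from h import *
from scipy.optimize import least_squares
def saucer(im,o,z=.018):
    m=max(ctrl.trace(im,'saucer'),key=lambda d:d['p'])
    c=max(cv2.findContours(m['mask'].astype(np.uint8),cv2.RETR_EXTERNAL,cv2.CHAIN_APPROX_NONE)[0],key=len)[:,0]
    P=np.array([onz(im,p+0.0,z,o)[:2] for p in c])
    f=lambda v:np.hypot(*(P-v[:2]).T)-v[2]
    r=least_squares(f,[*P.mean(0),.075],loss='soft_l1',f_scale=.001)
    return r.x,np.abs(f(r.x)).mean(),m['p']
if __name__=='__main__':
    o=ctrl.get_obs();im=ctrl.get_image('wrist');print(saucer(im,o))
    im=ctrl.get_image('scene');print(saucer(im,o))
    im=ctrl.get_image('side');print(saucer(im,o))
E
python3 sau.py
```

```text
(array([ 0.45665505, -0.23736352,  0.07321858]), np.float64(0.000469962880609777), 0.74)
(array([ 0.45679753, -0.23833425,  0.07404681]), np.float64(0.001446634696212094), 0.6)
(array([ 0.45055927, -0.23614251,  0.07027807]), np.float64(0.010929999845940914), 0.68)
```

carry_out(series=[[-0.2,1,-0.1,0,0,0,1],[-0.2,1,-0.1,0,0,0,1],[-0.2,1,-0.1,0,0,0,1],[-0.2,1,-0.1,0,0,0,1],[-0.2,1,-0.1,0,0,0,1],[0,1,-0.1,0,0,0,1],[0,1,-0.1,0,0,0,1],[0,1,-0.1,0,0,0,1],[0,1,-0.1,0,0,0,1],[0,1,-0.1,0,0,0,1],[0,1,-0.1,0,0,0,1],[0,1,-0.1,0,0,0,1]])

```text
t: 4.45
tool_pos: [0.4011, -0.0087, 0.3212]
tool_rot: [3.122, 0.349, 0.0]
contact_force: [0.4, -0.3, -0.5]
opening: 0.0852
```

carry_out(series=[[0,1,-0.1,0,0,0,1],[0,1,-0.1,0,0,0,1],[0,1,-0.1,0,0,0,1],[0,1,-0.1,0,0,0,1],[0,1,-0.1,0,0,0,1],[0,0,0,0,0,0,1],[0,0,0,0,0,0,1],[0,0,0,0,0,0,1]])

```text
t: 5.25
tool_pos: [0.4014, 0.1148, 0.3089]
tool_rot: [3.122, 0.349, 0.0]
contact_force: [-0.5, -0.5, 0.4]
opening: 0.0853
```

```bash
python3 w.py w2 bottle bottle_mouth cap cap_grip
```

```text
{'t': np.float64(5.25), 'q': array([ 1.0020e-01, -5.0460e-01,  1.9568e+00, -4.0000e-04,  1.6892e+00,
        1.4483e+00]), 'tool_pos': array([0.4014, 0.1148, 0.3089]), 'tool_rot': array([3.1218e+00, 3.4900e-01, 2.0000e-04]), 'contact_force': array([-0.5325, -0.4779,  0.4406]), 'opening': np.float64(0.0853)}
cap 0.88 [232.6 128.1] [0.4327 0.1487 0.1   ]
cap 0.71 [108.1 105. ] [0.4285 0.2779 0.1   ]
cap 0.61 [407.3 131.6] [ 0.4703 -0.0285  0.1   ]
cap_grip 0.89 [232.4 132.5] [0.4327 0.146  0.14  ]
cap_grip 0.78 [ 95.9 102. ] [0.4332 0.2726 0.14  ]
cap_grip 0.65 [419.6 134.7] [ 0.47   -0.0227  0.14  ]
```

View pics/w2.png

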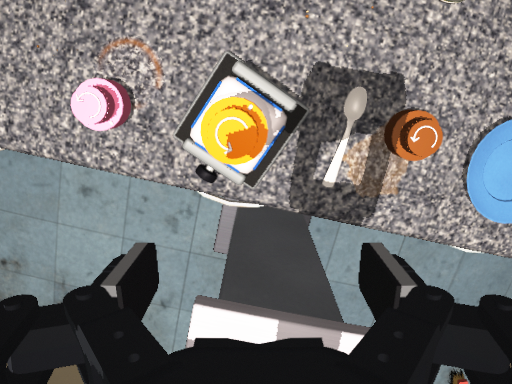

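```bash
cat > cap.py <<'E'
from h import *
from scipy.optimize import least_squares
def sil(im,o,z0,v):  # rendered silhouette centre/extent offset: compare hull mask centroid
    pass
def proj(im,X,o):
    if 'R' in im: p=np.array(im['R'])@X.T+np.array(im['t'])[:,None]
    else:
        H=np.array(im['hand_eye']);Rt=Ro.from_rotvec(o['tool_rot']).as_matrix()
        p=Rt.T@(X-np.array(o['tool_pos'])).T
        p=H[:3,:3].T@(p-H[:3,3:4])
    s=p[:2]/p[2];r2=(s**2).sum(0);s=s*(1+im['k1']*r2)
    return np.stack([im['fx']*s[0]+im['cx'],im['fy']*s[1]+im['cy']],1)
def cappts(x,y,z):
    a=np.linspace(0,2*np.pi,120,endpoint=False);P=[]
    for r,h in [(.032,0),(.032,.028),(.022,.052),(.022,.028)]:
        P.append(np.stack([x+r*np.cos(a),y+r*np.sin(a),0*a+z+h],1))
    return np.concatenate(P[:2]),np.concatenate(P[2:])
def capmask(im,x,y,z,o):
    m=np.zeros((384*4,512*4),np.uint8)
    for P in cappts(x,y,z):
        h=cv2.convexHull((proj(im,P,o)*4+2).astype(np.float32)).astype(np.int32);cv2.fillConvexPoly(m,h,255)
    return cv2.resize(m,(512,384),interpolation=cv2.INTER_AREA)/255.
def orange(im):
    h=cv2.cvtColor(im['frame'],cv2.COLOR_BGR2HSV)
    return ((h[...,0]>=4)&(h[...,0]<=32)&(h[...,1]>150)&(h[...,2]>110))
def locate(im,o,z,guess,mask=None):
    from scipy.optimize import minimize
    m=orange(im).astype(float) if mask is None else mask.astype(float)
    roi=cv2.dilate((capmask(im,*guess,z,o)>0).astype(np.uint8),np.ones((17,17)))>0
    f=lambda v:np.abs(capmask(im,v[0],v[1],z,o)-m)[roi].sum()
    r=minimize(f,guess,method='Nelder-Mead',options=dict(initial_simplex=[guess,[guess[0]+.006,guess[1]],[guess[0],guess[1]+.006]],xatol=1e-4))
    return r.x,r.fun,m[roi].sum()
if __name__=='__main__':
    import sys
    for n in ['wrist','scene','side']:
        o=ctrl.get_obs();im=ctrl.get_image(n)
        g=[.4327,.1475]
        print(n,locate(im,o,.1,g))
        t=max(ctrl.trace(im,'cap'),key=lambda d:(d['p'] if (d['mask']&(capmask(im,*g,.1,o)>.5)).any() else -1))
        print('  trace',locate(im,o,.1,g,t['mask']),t['p'])
E
python3 cap.py
```

```text
wrist (array([0.43263727, 0.1455577 ]), np.float64(453.32549019607836), np.float64(3229.0))
  trace (array([0.43293352, 0.14540441]), np.float64(157.54509803921567), np.float64(3526.0)) 0.64
scene (array([0.43320788, 0.14298693]), np.float64(148.73333333333332), np.float64(727.0))
  trace (array([0.43233454, 0.14531514]), np.float64(22.427450980392155), np.float64(862.0)) 0.93
side (array([0.42893288, 0.15761095]), np.float64(91.49411764705883), np.float64(237.0))
  trace (array([0.43063988, 0.15283707]), np.float64(20.96470588235294), np.float64(328.0)) 0.79
```

carry_out(series=[[0.42,0.41,-1,0,0,0,1],[0.42,0.41,-1,0,0,0,1],[0.42,0.41,-1,0,0,0,1],[0,0,-0.5,0,0,0,1],[0,0,0,0,0,0,1],[0,0,0,0,0,0,1],[0,0,0,0,0,0,1]])

```text
t: 6.5
tool_pos: [0.4333, 0.1462, 0.2231]
tool_rot: [-3.122, -0.35, -0.005]
contact_force: [-0.2, -1.4, 0.0]
opening: 0.0855
```

```bash
python3 w.py w3 cap cap_grip; python3 - <<'E'
from cap import *
o=ctrl.get_obs();im=ctrl.get_image('wrist')
t=max(ctrl.trace(im,'cap'),key=lambda d:d['p']);print(t['p'],np.array(t['rect'])*[512,384,512,384])
print(locate(im,o,.1,[.4327,.1455],t['mask']))
E
```

```text
{'t': np.float64(6.5), 'q': array([ 1.6250e-01, -3.6510e-01,  1.9985e+00, -1.0000e-04,  1.5053e+00,
        1.5099e+00]), 'tool_pos': array([0.4333, 0.1462, 0.2231]), 'tool_rot': array([-3.1219, -0.3502, -0.0046]), 'contact_force': array([-0.177 , -1.4377,  0.0313]), 'opening': np.float64(0.0855)}
cap 0.88 [454.8 173.8] [ 0.4788 -0.0089  0.1   ]
cap 0.82 [ 98.8 141.4] [0.4404 0.2774 0.1   ]
cap 0.62 [259.2 183.4] [0.4351 0.146  0.1   ]
cap_grip 0.96 [ 83.8 145.1] [0.4444 0.2701 0.14  ]
cap_grip 0.94 [474.9 182.9] [ 4.791e-01 -4.000e-04  1.400e-01]
cap_grip 0.79 [259.3 203.5] [0.4307 0.1451 0.14  ]
0.96 [ 52.0192 113.3952  74.496   62.592 ]
(array([0.3607, 0.189 ]), np.float64(0.0), np.float64(0.0))
```

View pics/w3.png

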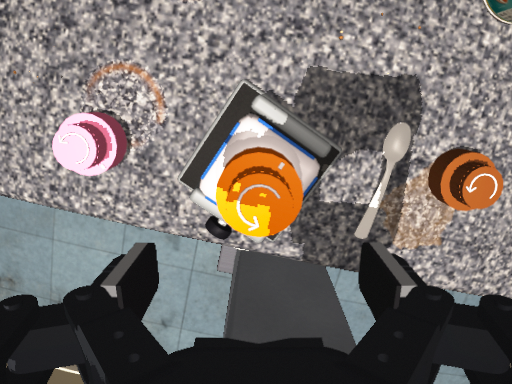

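```bash
python3 - <<'E'
from cap import *
o=ctrl.get_obs();im=ctrl.get_image('wrist')
print(o['tool_pos'])
for t in ctrl.trace(im,'cap'):
    print(t['p'],np.round(np.array(t['rect'])*[512,384,512,384]))
    if t['mask'][200,260]: print(locate(im,o,.1,[.4327,.1455],t['mask']))
print(locate(im,o,.1,[.4327,.1455]))
E
```

```text
[0.43299796 0.14628068 0.22216288]
0.9 [216. 146.  89.  91.]
(array([0.43311737, 0.14552305]), np.float64(209.83529411764707), np.float64(6088.0))
0.82 [426. 146.  81.  64.]
0.7 [ 52. 112.  76.  63.]
(array([0.43234088, 0.14567934]), np.float64(617.1372549019608), np.float64(5675.0))
```

carry_out(series=[[0,-0.03,-1,0,0,0,1],[0,0,-1,0,0,0,1],[0,0,-1,0,0,0,1],[0,0,-0.4,0,0,0,1],[0,0,-0.2,0,0,0,1],[0,0,0,0,0,0,1],[0,0,0,0,0,0,1],[0,0,0,0,0,0,1]])

```text
t: 7.65
tool_pos: [0.4337, 0.1458, 0.1328]
tool_rot: [-3.122, -0.351, -0.004]
contact_force: [0.4, 1.3, 0.2]
opening: 0.0855
```

```bash
python3 w.py w4; python3 - <<'E'
from h import *
im=ctrl.get_image('scene');cv2.imwrite('pics/s4.png',cv2.resize(im['frame'][180:310,190:350],(800,600),interpolation=cv2.INTER_CUBIC))
E
```

```text
{'t': np.float64(7.65), 'q': array([ 0.1614, -0.2858,  2.0912,  0.    ,  1.3337,  1.5083]), 'tool_pos': array([0.4337, 0.1458, 0.1328]), 'tool_rot': array([-3.1218, -0.3508, -0.004 ]), 'contact_force': array([0.4284, 1.332 , 0.1655]), 'opening': np.float64(0.0855)}
```

View pics/w4.png

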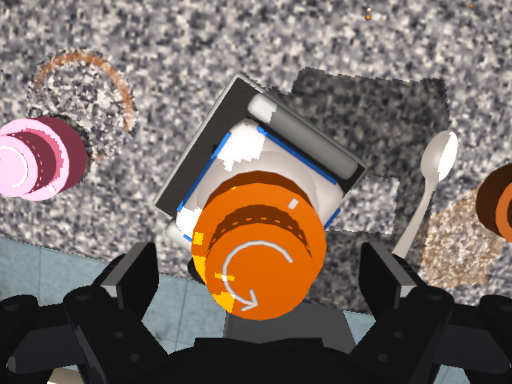

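View pics/s4.png

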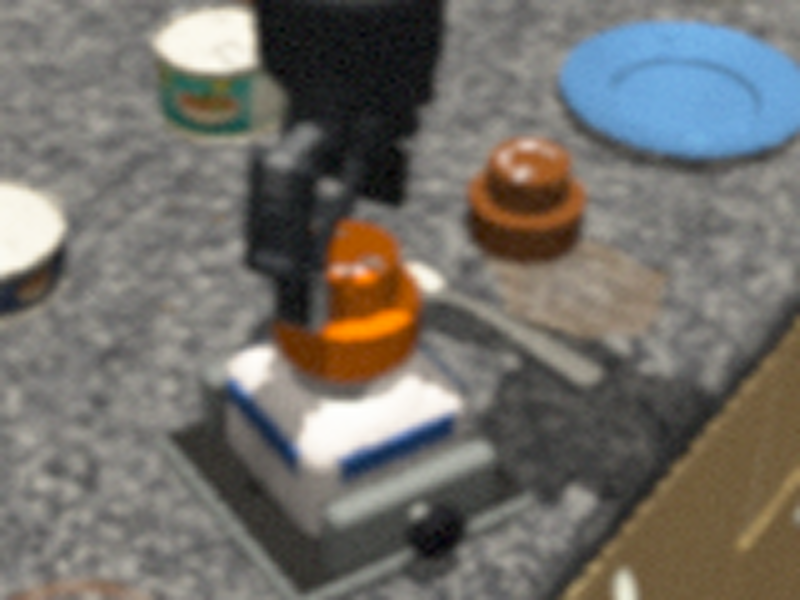

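carry_out(series=[[0,0,0,0,0,0,0.7],[0,0,0,0,0,0,0.6],[0,0,0,0,0,0,0.5],[0,0,0,0,0,0,0.4],[0,0,0,0,0,0,0.2],[0,0,0,0,0,0,0],[0,0,0,0,0,0,0]], grip_force=25)

```text
t: 8.45
tool_pos: [0.4328, 0.1456, 0.1315]
tool_rot: [3.122, 0.351, 0.0]
contact_force: [-0.8, -1.2, 3.0]
opening: 0.0428
```

```bash
python3 w.py w5
```

```text
{'t': np.float64(8.45), 'q': array([ 1.6130e-01, -2.8500e-01,  2.0927e+00, -2.0000e-04,  1.3337e+00,
        1.5084e+00]), 'tool_pos': array([0.4328, 0.1456, 0.1315]), 'tool_rot': array([3.1218e+00, 3.5080e-01, 3.0000e-04]), 'contact_force': array([-0.8003, -1.1591,  3.0448]), 'opening': np.float64(0.0428)}
```

View pics/w5.png

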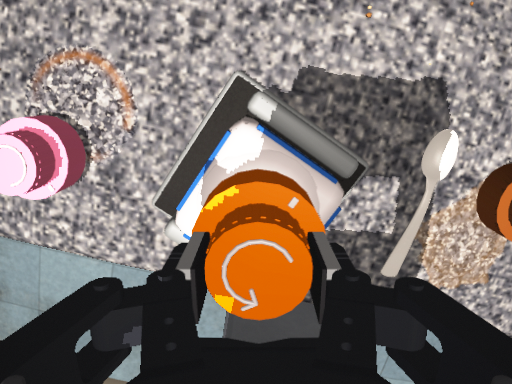

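carry_out(series=[[0,0,0,0,0,0,0],[0,0,0,0,0,0,0],[0,0,-0.04,0,0,0,0],[0,0,-0.04,0,0,0,0],[0,0,0,0,0,0,0],[0,0,0,0,0,0,0]], grip_force=60)

```text
t: 9.1
tool_pos: [0.4331, 0.1456, 0.1305]
tool_rot: [3.122, 0.351, 0.001]
contact_force: [-3.5, -0.3, 9.2]
opening: 0.0422
```

carry_out(series=[[0,0,-0.04,0,0,0,0],[0,0,0,0,0,0,0],[0,0,0,0,0,0,0]])

```text
t: 9.4
tool_pos: [0.4331, 0.1456, 0.1296]
tool_rot: [3.122, 0.351, 0.001]
contact_force: [-3.3, -1.1, 9.5]
opening: 0.0419
```

carry_out(series=[[0,0,-0.04,0,0,0,0],[0,0,-0.04,0,0,0,0],[0,0,0,0,0,0,0],[0,0,0,0,0,0,0]])

```text
t: 9.8
tool_pos: [0.4331, 0.1457, 0.1279]
tool_rot: [3.122, 0.351, 0.001]
contact_force: [-5.5, -1.6, 10.5]
opening: 0.0421
```

```bash
cat > o.py <<'E'
from h import *
F=[];Tq=[];P=[]
for i in range(4):
    o=ctrl.get_obs();F.append(o['contact_force']);Tq.append(o['wrist_torque']);P.append(o['tool_pos'])
    if i<3: ctrl.get_image('side')
print(np.round(F,2),np.round(Tq,2),np.round(P,4),o['t'],o['opening'])
E
python3 o.py
```

```text
[[-5.48 -1.61 10.47]
 [-4.07 -1.84  9.9 ]
 [-4.03 -1.73  9.4 ]
 [-4.4  -1.77 10.77]] [[-0.29  0.78  0.02]
 [-0.25  0.8   0.04]
 [-0.27  0.76 -0.05]
 [-0.23  0.71 -0.07]] [[0.4331 0.1457 0.1279]
 [0.4331 0.1456 0.1279]
 [0.4332 0.1456 0.1279]
 [0.4332 0.1457 0.1279]] 9.95 0.041860363797861726
```

carry_out(series=[[-0.03,-0.01,0,0,0,0,0],[0,0,-0.04,0,0,0,0],[0,0,-0.04,0,0,0,0],[0,0,0,0,0,0,0],[0,0,0,0,0,0,0]])

```text
t: 10.45
tool_pos: [0.4331, 0.1456, 0.1264]
tool_rot: [-3.122, -0.351, -0.004]
contact_force: [-3.1, -1.0, 11.4]
opening: 0.042
```

```bash
python3 o.py
```

```text
[[-3.1  -1.01 11.37]
 [-3.38 -0.1  12.07]
 [-3.43 -1.68 11.97]
 [-3.22 -1.06 11.45]] [[-0.15  0.63 -0.03]
 [-0.2   0.59 -0.02]
 [-0.21  0.59 -0.02]
 [-0.19  0.58  0.  ]] [[0.4331 0.1456 0.1264]
 [0.4331 0.1456 0.1265]
 [0.4331 0.1456 0.1265]
 [0.4331 0.1456 0.1265]] 10.6 0.04214897493645053
```

carry_out(series=[[-0.05,-0.02,0,0,0,0,0],[0,0,-0.04,0,0,0,0],[0,0,-0.04,0,0,0,0],[0,0,0,0,0,0,0],[0,0,0,0,0,0,0]])

```text
t: 11.1
tool_pos: [0.4329, 0.1455, 0.1253]
tool_rot: [-3.121, -0.351, -0.009]
contact_force: [-2.2, 0.0, 11.2]
opening: 0.0422
```

```bash
python3 o.py
```

```text
[[-2.21  0.03 11.16]
 [-1.65  0.02 12.44]
 [-1.82  0.32 12.28]
 [-1.92  0.23 12.25]] [[-0.01  0.29 -0.01]
 [-0.02  0.27 -0.01]
 [-0.02  0.2   0.04]
 [ 0.05  0.24  0.04]] [[0.4329 0.1455 0.1253]
 [0.4329 0.1455 0.1253]
 [0.4329 0.1455 0.1253]
 [0.4329 0.1455 0.1253]] 11.25 0.04215540421200888
```

carry_out(series=[[-0.03,0,-0.04,0,0,0,0],[0,0,-0.04,0,0,0,0],[0,0,0,0,0,0,0],[0,0,0,0,0,0,0]])

```text
t: 11.65
tool_pos: [0.4328, 0.1455, 0.1241]
tool_rot: [-3.121, -0.351, -0.011]
contact_force: [-1.9, -0.3, 14.5]
opening: 0.0421
```

```bash
python3 o.py
```

```text
[[-1.91 -0.35 14.51]
 [-0.63 -0.73 13.93]
 [-0.77  0.19 13.85]
 [-1.28  0.03 14.65]] [[ 0.02  0.23 -0.02]
 [ 0.    0.19  0.04]
 [-0.03  0.2  -0.03]
 [-0.02  0.2   0.05]] [[0.4328 0.1455 0.1241]
 [0.4329 0.1455 0.1241]
 [0.4329 0.1455 0.1241]
 [0.4329 0.1455 0.1241]] 11.8 0.04236603657319969
```

carry_out(series=[[-0.02,0,-0.03,0,0,0,0],[0,0,0,0,0,0.4,0],[0,0,0,0,0,0.4,0],[0,0,0,0,0,0.4,0],[0,0,0,0,0,0.4,0],[0,0,0,0,0,0,0],[0,0,0,0,0,0,0]])

```text
t: 12.5
tool_pos: [0.433, 0.1458, 0.1241]
tool_rot: [-3.083, -0.599, -0.014]
contact_force: [-0.9, 0.0, 15.5]
opening: 0.0419
```

```bash
python3 o.py; python3 w.py w6
```

```text
[[-9.000e-01  1.000e-02  1.554e+01]
 [ 1.600e-01 -1.700e-01  1.485e+01]
 [-1.060e+00 -2.300e-01  1.573e+01]
 [ 5.300e-01  9.000e-01  1.590e+01]] [[0.08 0.15 0.01]
 [0.13 0.18 0.12]
 [0.09 0.18 0.16]
 [0.16 0.19 0.1 ]] [[0.433  0.1458 0.1241]
 [0.433  0.1457 0.1241]
 [0.433  0.1458 0.1241]
 [0.433  0.1458 0.1241]] 12.65 0.04218246440904588
{'t': np.float64(12.65), 'q': array([ 1.6100e-01, -2.8250e-01,  2.1039e+00,  9.0000e-04,  1.3112e+00,
        1.3476e+00]), 'tool_pos': array([0.433 , 0.1458, 0.1241]), 'tool_rot': array([-3.0833, -0.5993, -0.0143]), 'contact_force': array([ 0.5333,  0.9004, 15.9049]), 'opening': np.float64(0.0422)}
```

View pics/w6.png

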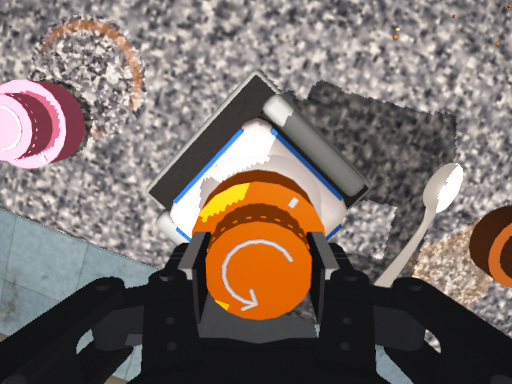

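carry_out(series=[[0,0,0,0,0,0.4,0],[0,0,0,0,0,0.4,0],[0,0,0,0,0,0.4,0],[0,0,0,0,0,0.4,0],[0,0,0,0,0,0.4,0],[0,0,0,0,0,0.4,0],[0,0,0,0,0,0,0]])

```text
t: 13.4
tool_pos: [0.4331, 0.1459, 0.1241]
tool_rot: [2.99, 0.965, 0.015]
contact_force: [0.1, 1.3, 15.6]
opening: 0.0423
```

```bash
python3 o.py
```

```text
[[ 0.09  1.34 15.6 ]
 [-0.13  2.42 14.79]
 [-0.56  1.6  16.1 ]
 [ 0.13  1.68 15.9 ]] [[0.31 0.13 0.02]
 [0.27 0.11 0.09]
 [0.26 0.11 0.06]
 [0.22 0.11 0.06]] [[0.4331 0.1459 0.1241]
 [0.4331 0.1459 0.1241]
 [0.4331 0.1459 0.1241]
 [0.4331 0.1459 0.1241]] 13.55 0.04207304516913548
```

carry_out(series=[[0,0.02,0,0,0,0.4,0],[0,0.02,0,0,0,0.4,0],[0,0,0,0,0,0.4,0],[0,0,0,0,0,0.4,0],[0,0,0,0,0,0.4,0],[0,0,0,0,0,0.4,0],[0,0,0,0,0,0.4,0],[0,0,0,0,0,0.4,0],[0,0,0,0,0,0,0]])

```text
t: 14.45
tool_pos: [0.4331, 0.147, 0.1241]
tool_rot: [2.797, 1.428, 0.015]
contact_force: [0.2, 1.9, 15.7]
opening: 0.0423
```

```bash
python3 o.py
```

```text
[[ 0.18  1.89 15.75]
 [ 1.03  1.54 16.04]
 [-0.09  1.33 16.61]
 [-0.46  1.06 16.39]] [[0.23 0.17 0.03]
 [0.26 0.23 0.08]
 [0.2  0.13 0.06]
 [0.23 0.12 0.1 ]] [[0.4331 0.147  0.1241]
 [0.4331 0.147  0.1241]
 [0.433  0.147  0.1241]
 [0.4331 0.147  0.1241]] 14.6 0.04190865622129329
```

carry_out(series=[[0,0,0,0,0,0.4,0],[0,0,0,0,0,0.4,0],[0,0,0,0,0,0.4,0],[0,0,0,0,0,0.4,0],[0,0,0,0,0,0.4,0],[0,0,0,0,0,0.4,0],[0,0,0,0,0,0.3,0],[0,0,0,0,0,0,0]])

```text
t: 15.4
tool_pos: [0.433, 0.1471, 0.1242]
tool_rot: [2.578, 1.791, 0.014]
contact_force: [-0.7, 2.5, 17.1]
opening: 0.0422
```

```bash
python3 o.py;python3 w.py w7
```

```text
[[-0.67  2.55 17.13]
 [-0.9   1.46 16.74]
 [-1.14  1.77 16.21]
 [-0.26  1.9  15.72]] [[ 0.37  0.29  0.01]
 [ 0.31  0.28  0.01]
 [ 0.37  0.25  0.03]
 [ 0.4   0.31 -0.03]] [[0.433  0.1471 0.1242]
 [0.4329 0.1471 0.1241]
 [0.433  0.1471 0.1242]
 [0.4329 0.1471 0.1241]] 15.55 0.041767828792648884
{'t': np.float64(15.55), 'q': array([ 1.6350e-01, -2.8160e-01,  2.1031e+00,  1.9000e-03,  1.3112e+00,
        5.2010e-01]), 'tool_pos': array([0.4329, 0.1471, 0.1241]), 'tool_rot': array([2.5789, 1.7903, 0.0139]), 'contact_force': array([-0.2569,  1.8993, 15.7168]), 'opening': np.float64(0.0418)}
```

View pics/w7.png

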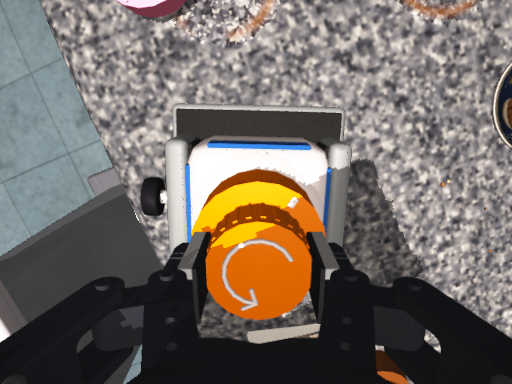

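carry_out(series=[[0,0,0.1,0,0,0,0],[0,0,0.1,0,0,0,0],[0,0,0.1,0,0,0,0],[0,0,0.1,0,0,0,0],[0,0,0.1,0,0,0,0],[0,0,0.1,0,0,0,0],[0,0,0.1,0,0,0,0],[0,0,0,0,0,0,0]])

```text
t: 16.4
tool_pos: [0.4302, 0.146, 0.1377]
tool_rot: [2.58, 1.791, 0.003]
contact_force: [2.8, 1.2, 4.2]
opening: 0.0421
```

```bash
python3 o.py
```

```text
[[2.8  1.22 4.17]
 [3.77 1.   3.45]
 [3.21 1.38 3.73]
 [2.49 1.66 4.66]] [[ 0.17 -0.51  0.02]
 [ 0.14 -0.52 -0.01]
 [ 0.08 -0.4  -0.03]
 [ 0.14 -0.57  0.08]] [[0.4302 0.146  0.1377]
 [0.43   0.146  0.1374]
 [0.4298 0.1459 0.1372]
 [0.4297 0.1459 0.1371]] 16.55 0.04206244146473901
```

carry_out(series=[[0.1,0,0,0,0,0,0],[0.02,0,0.2,0,0,0,0],[0,0,0.2,0,0,0,0],[0,0,0.2,0,0,0,0],[0,0,0.2,0,0,0,0],[0,0,0.2,0,0,0,0],[0,0,0.2,0,0,0,0],[0,0,0.2,0,0,0,0],[0,0,0.2,0,0,0,0],[0,0,0,0,0,0,0]])

```text
t: 17.55
tool_pos: [0.433, 0.1459, 0.1781]
tool_rot: [2.58, 1.791, 0.003]
contact_force: [0.6, -0.7, 0.2]
opening: 0.0422
```

```bash
python3 o.py; python3 - <<'E'
from h import *
im=ctrl.get_image('scene');a=im['frame'][160:310,190:340]
im=ctrl.get_image('side');b=im['frame'][110:210,175:275]
cv2.imwrite('pics/s8.png',np.hstack([cv2.resize(a,(400,400)),cv2.resize(b,(400,400))]))
E
```

```text
[[ 0.64 -0.65  0.2 ]
 [ 0.33 -0.77 -0.6 ]
 [ 0.34 -0.25 -1.01]
 [-0.5   0.5  -0.39]] [[-0.02  0.04  0.02]
 [ 0.01 -0.01 -0.02]
 [-0.02  0.01 -0.01]
 [-0.01  0.01 -0.02]] [[0.433  0.1459 0.1781]
 [0.4327 0.1459 0.1776]
 [0.4325 0.1459 0.1772]
 [0.4323 0.1458 0.1769]] 17.7 0.04192744055089748
```

View pics/s8.png

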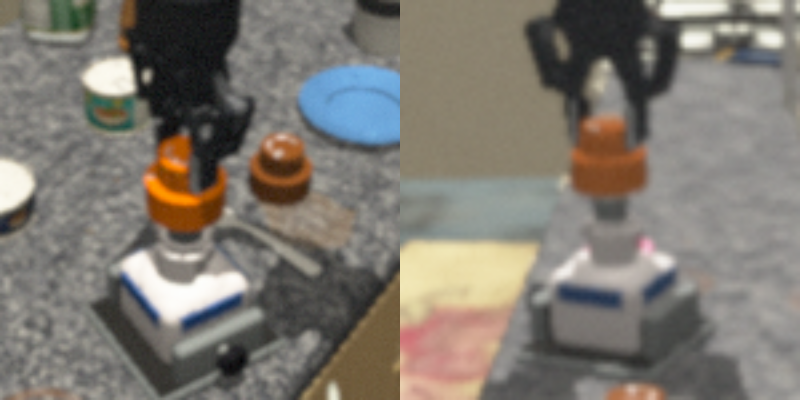

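carry_out(series=[[0,0,0.4,0,0,0,0],[0,0,0.8,0,0,0,0],[0,0,0.8,0,0,0,0],[0,-0.4,0.2,0,0,0,0],[0.1,-0.8,0,0,0,0,0],[0.1,-1,0,0,0,0,0],[0.1,-1,0,0,0,0,0],[0.1,-1,0,0,0,0,0],[0.1,-1,0,0,0,0,0],[0.1,-1,0,0,0,0,0],[0.1,-1,0,0,0,0,0],[0.1,-1,0,0,0,0,0]])

```text
t: 19.0
tool_pos: [0.452, -0.0607, 0.2316]
tool_rot: [-2.581, -1.791, 0.001]
contact_force: [0.5, 0.9, -0.5]
opening: 0.042
```

carry_out(series=[[0.1,-1,0,0,0,0,0],[0,-1,0,0,0,0,0],[0,-0.6,0,0,0,0,0],[0,0,0,0,0,0,0],[0,0,0,0,0,0,0]])

```text
t: 19.5
tool_pos: [0.4547, -0.124, 0.2318]
tool_rot: [-2.58, -1.79, -0.0]
contact_force: [0.3, 0.2, -0.4]
opening: 0.0419
```

```bash
python3 w.py w9 saucer bottle mug; python3 - <<'E'
from sau import *
o=ctrl.get_obs();im=ctrl.get_image('wrist');print(saucer(im,o))
im=ctrl.get_image('scene');cv2.imwrite('pics/s9.png',cv2.resize(im['frame'][120:300,200:400],(660,594)));print(saucer(im,o))
E
```

```text
{'t': np.float64(19.5), 'q': array([-4.2460e-01, -3.2920e-01,  1.9569e+00,  5.0000e-04,  1.5147e+00,
       -6.7100e-02]), 'tool_pos': array([ 0.4547, -0.124 ,  0.2318]), 'tool_rot': array([-2.5803e+00, -1.7905e+00, -1.0000e-04]), 'contact_force': array([ 0.2587,  0.2261, -0.4163]), 'opening': np.float64(0.0419)}
mug 0.88 [372.2 344.8] [ 0.5118 -0.4107  0.    ]
(array([ 0.51379445, -0.22151093,  0.02841893]), np.float64(0.01013473667400218), 0.72)
(array([ 0.4549351 , -0.23694387,  0.07235541]), np.float64(0.0011800758258294658), 0.7)
```

View pics/w9.png

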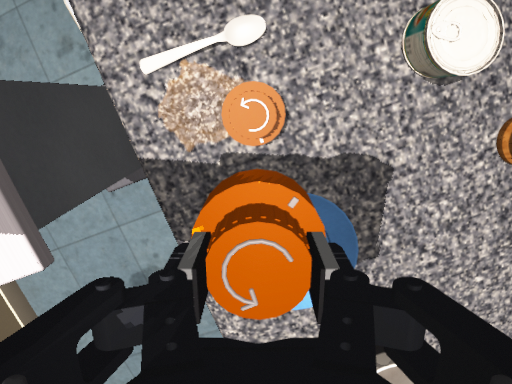

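View pics/s9.png

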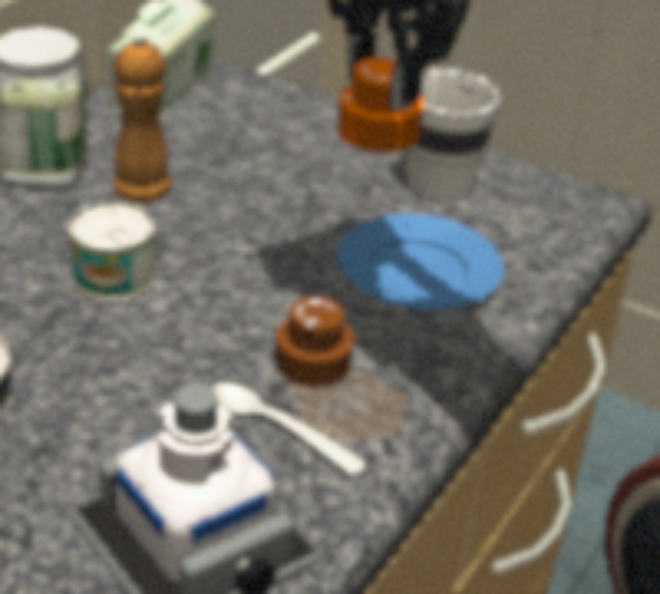

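carry_out(series=[[0.03,-1,0,0,0,0,0],[0.04,-1,0,0,0,0,0],[0,-1,-0.4,0,0,0,0],[0,-1,-1,0,0,0,0],[0,-0.56,-1,0,0,0,0],[0,0,-1,0,0,0,0],[0,0,-1,0,0,0,0],[0,0,-0.8,0,0,0,0],[0,0,0,0,0,0,0],[0,0,0,0,0,0,0],[0,0,0,0,0,0,0]])

```text
t: 21.0
tool_pos: [0.4577, -0.2387, 0.1038]
tool_rot: [2.578, 1.791, 0.001]
contact_force: [0.5, 0.2, -0.6]
opening: 0.0421
```

```bash
python3 o.py; python3 - <<'E'
from cap import *
o=ctrl.get_obs();im=ctrl.get_image('scene');cv2.imwrite('pics/s10.png',cv2.resize(im['frame'][120:240,260:400],(700,600),interpolation=cv2.INTER_CUBIC))
z=o['tool_pos'][2]-.031
print(z,[locate(im,o,z+d,[.4565,-.238]) for d in (-.003,0,.003)])
E
```

```text
[[ 0.53  0.19 -0.62]
 [ 0.16  0.29  0.19]
 [ 0.7   0.38 -0.79]
 [ 0.33  0.08 -1.26]] [[ 0.   -0.01  0.01]
 [ 0.01 -0.02 -0.01]
 [ 0.   -0.03 -0.01]
 [ 0.03 -0.02 -0.06]] [[ 0.4577 -0.2387  0.1038]
 [ 0.4578 -0.2388  0.1039]
 [ 0.4577 -0.2387  0.1039]
 [ 0.4576 -0.2387  0.1037]] 21.15 0.042002375297334076
0.07266229724390497 [(array([ 0.4723814, -0.2776713]), np.float64(248.01176470588234), np.float64(205.0)), (array([ 0.47050244, -0.27326758]), np.float64(251.19607843137254), np.float64(205.0)), (array([ 0.46858029, -0.27051289]), np.float64(254.52156862745096), np.float64(205.0))]
```

View pics/s10.png

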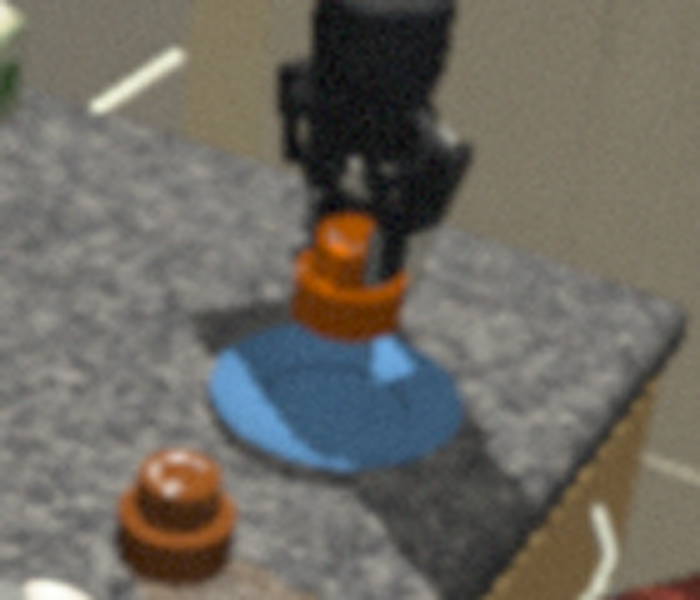

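carry_out(series=[[-0.04,0.03,-0.5,0,0,0,0],[0,0,-0.5,0,0,0,0],[0,0,-0.5,0,0,0,0],[0,0,-0.4,0,0,0,0],[0,0,-0.3,0,0,0,0],[0,0,-0.2,0,0,0,0],[0,0,0,0,0,0,0],[0,0,0,0,0,0,0],[0,0,0,0,0,0,0]])

```text
t: 22.1
tool_pos: [0.4562, -0.2377, 0.0427]
tool_rot: [2.58, 1.791, 0.001]
contact_force: [0.2, -0.0, -0.7]
opening: 0.042
```

```bash
python3 o.py; python3 - <<'E'
from cap import *
im=ctrl.get_image('scene');cv2.imwrite('pics/s11.png',cv2.resize(im['frame'][140:240,260:400],(784,560),interpolation=cv2.INTER_CUBIC))
E
```

```text
[[ 0.23 -0.   -0.71]
 [ 0.91  0.59 -0.93]
 [ 1.12 -0.72 -0.77]
 [-0.13  0.1  -0.28]] [[ 0.01 -0.04  0.01]
 [-0.05 -0.03  0.03]
 [ 0.01  0.03  0.02]
 [-0.    0.    0.01]] [[ 0.4562 -0.2377  0.0427]
 [ 0.4562 -0.2377  0.0428]
 [ 0.4561 -0.2377  0.0427]
 [ 0.4561 -0.2376  0.0426]] 22.25 0.042183899380656496
```

View pics/s11.png

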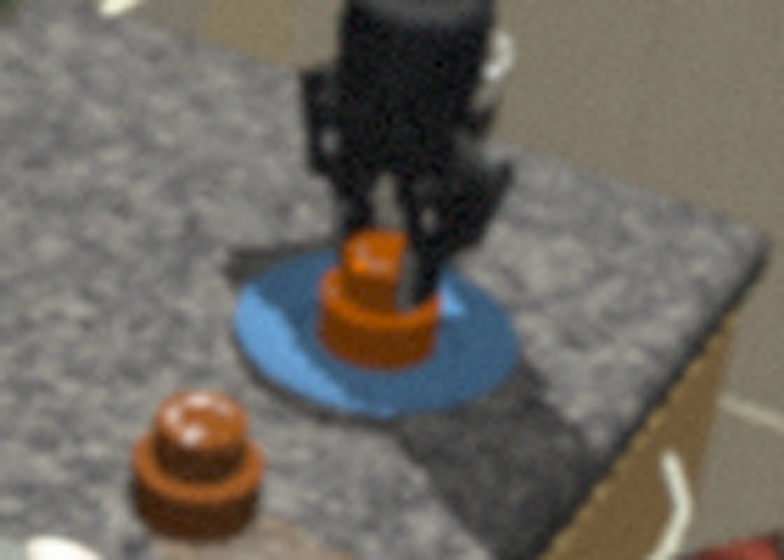

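Looks centred. Lowering slowly to contact.

carry_out(series=[[0,0,-0.06,0,0,0,0],[0,0,-0.06,0,0,0,0],[0,0,-0.06,0,0,0,0],[0,0,0,0,0,0,0],[0,0,0,0,0,0,0]])

```text
t: 22.8
tool_pos: [0.4556, -0.2373, 0.0374]
tool_rot: [-2.58, -1.792, 0.0]
contact_force: [0.2, 0.3, -0.7]
opening: 0.0417
```

carry_out(series=[[0,0,-0.04,0,0,0,0],[0,0,-0.04,0,0,0,0],[0,0,0,0,0,0,0],[0,0,0,0,0,0,0]])

```text
t: 23.2
tool_pos: [0.4559, -0.2375, 0.0367]
tool_rot: [-2.58, -1.792, 0.0]
contact_force: [-4.8, 2.3, 6.5]
opening: 0.0423
```

```bash
python3 o.py
```

```text
[[-4.84  2.3   6.46]
 [-3.16  1.88  5.84]
 [-3.53  1.33  6.54]
 [-2.12  1.84  6.73]] [[ 0.33  0.53 -0.05]
 [ 0.3   0.57 -0.01]
 [ 0.32  0.5  -0.01]
 [ 0.33  0.49 -0.01]] [[ 0.4559 -0.2375  0.0367]
 [ 0.4559 -0.2376  0.0368]
 [ 0.4559 -0.2375  0.0367]
 [ 0.4559 -0.2376  0.0367]] 23.35 0.04217475589280799
```

carry_out(series=[[0,0,0.03,0,0,0,0],[0,0,0,0,0,0,0],[0,0,0,0,0,0,0.55],[0,0,0,0,0,0,0.6],[0,0,0,0,0,0,0.7],[0,0,0,0,0,0,0.8],[0,0,0,0,0,0,1],[0,0,0,0,0,0,1],[0,0,0,0,0,0,1]], grip_force=25)

```text
t: 24.25
tool_pos: [0.4557, -0.2374, 0.0363]
tool_rot: [2.581, 1.792, 0.0]
contact_force: [-0.9, -0.2, 0.2]
opening: 0.0856
```

```bash
python3 w.py w12; python3 o.py
```

```text
{'t': np.float64(24.25), 'q': array([-0.6252, -0.0025,  2.0177,  0.    ,  1.1264, -0.2682]), 'tool_pos': array([ 0.4557, -0.2374,  0.0363]), 'tool_rot': array([2.5806, 1.7917, 0.    ]), 'contact_force': array([-0.8911, -0.1853,  0.2085]), 'opening': np.float64(0.0856)}
[[ 0.08  0.97 -0.84]
 [ 0.42  0.55  0.18]
 [ 0.65 -0.17 -0.09]
 [ 0.36 -0.46  0.07]] [[-0.03 -0.01 -0.01]
 [ 0.03 -0.03  0.06]
 [ 0.01  0.01  0.01]
 [ 0.02 -0.05  0.08]] [[ 0.4557 -0.2374  0.0363]
 [ 0.4557 -0.2374  0.0363]
 [ 0.4557 -0.2374  0.0363]
 [ 0.4557 -0.2374  0.0363]] 24.45 0.08512455176616766
```

View pics/w12.png

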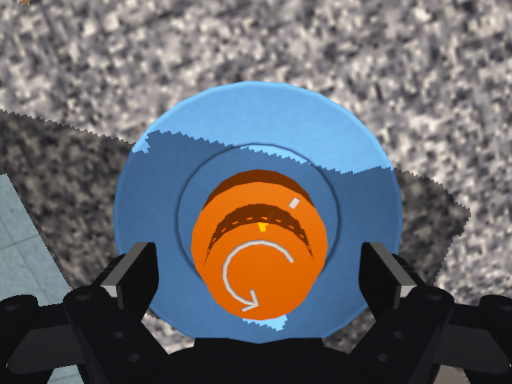

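Released and standing in the saucer. Retreating upward, then checking.

carry_out(series=[[0,0,0.4,0,0,0,1],[0,0,1,0,0,0,1],[0,0,1,0,0,0,1],[0,0,1,0,0,0,1],[0,0,1,0,0,0,1],[0,0,1,0,0,0,1],[0,0,1,0,0,0,1],[0,0,1,0,0,0,1],[0,0,1,0,0,0,1],[0,0,0,0,0,0,1],[0,0,0,0,0,0,1],[0,0,0,0,0,0,1]])

```text
t: 25.65
tool_pos: [0.4551, -0.237, 0.245]
tool_rot: [-2.579, -1.791, 0.001]
contact_force: [-0.5, -0.1, -0.5]
opening: 0.0855
```

```bash
python3 w.py w13 saucer mug; python3 - <<'E'
from cap import *
from sau import saucer
for n in ['wrist','scene','side']:
    o=ctrl.get_obs();im=ctrl.get_image(n)
    if n!='wrist': cv2.imwrite(f'pics/{n}13.png',im['frame'])
    try: print(n,'saucer',saucer(im,o))
    except Exception as e: print(e)
    g=[.456,-.2375];M=capmask(im,*g,.005,o)>.5
    for t in ctrl.trace(im,'cap'):
        if (t['mask']&M).sum()>20: print(' cap',t['p'],locate(im,o,.005,g,t['mask']))
E
```

```text
{'t': np.float64(25.65), 'q': array([-0.6252, -0.2257,  1.8515,  0.    ,  1.5179, -0.2682]), 'tool_pos': array([ 0.4551, -0.237 ,  0.245 ]), 'tool_rot': array([-2.5789e+00, -1.7905e+00,  1.1000e-03]), 'contact_force': array([-0.4993, -0.1488, -0.5424]), 'opening': np.float64(0.0855)}
mug 0.77 [347.8 267.8] [ 0.5134 -0.4075 -0.    ]
wrist saucer (array([ 0.45662631, -0.23688341,  0.07326943]), np.float64(0.00047391886331132877), 0.6)
 cap 0.78 (array([ 0.45721573, -0.23792381]), np.float64(65.30588235294118), np.float64(2919.0))
scene saucer (array([ 0.45421823, -0.2379109 ,  0.07161326]), np.float64(0.011105286322988931), 0.73)
 cap 0.62 (array([ 0.45580967, -0.24219753]), np.float64(24.08627450980392), np.float64(455.0))
side saucer (array([ 0.46197662, -0.23314571,  0.07973746]), np.float64(0.010994750714252911), 0.54)
 cap 0.8 (array([ 0.4533457 , -0.23327832]), np.float64(309.08235294117645), np.float64(266.0))
```

View pics/w13.png

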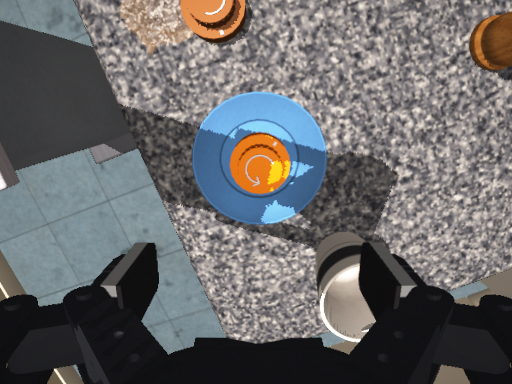

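View pics/scene13.png

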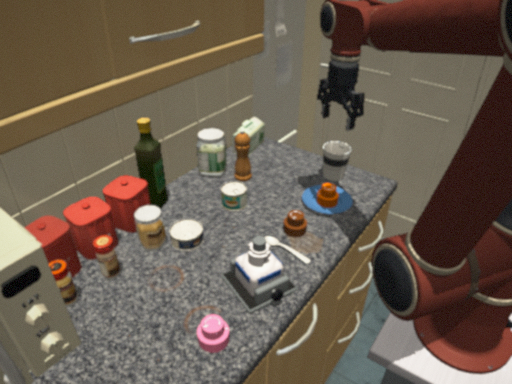

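The cap stands upright within about 1–2 mm of the saucer's centre (wrist view). The bottle is open and nothing else has moved.

```bash
python3 -c "
from station import ctrl
print(ctrl.finish_job())"
```

```text
the job is handed in; nothing more can be done
None
```

The bottle is open, and the orange cap stands upright in the middle of the saucer. I handed the job in at about 26 s of the 72 s allowed.

- **Opening:** I gripped the cap and pushed it down about 7 mm until the push reached 14 N and it met the bottom. I turned it about 57° anticlockwise while holding it down. The highest push I read was about 17 N, below the 35 N that counts as forcing. The cap then lifted off freely.
- **Placing:** It touched the saucer at about 6.5 N. I eased that off slightly and then opened the fingers.
- **Last checks:** The wrist picture puts the cap within about 1–2 mm of the saucer's centre. The gripper was at 0.245 m height and touching nothing. In the last pictures the mug, spoon, tins and look-alike caps stand where they were.
- **Disagreements:** The scene and side cameras put the cap and saucer centres about 4–9 mm apart. Their fits were poor: the saucer outlines fitted to only about 11 mm on average, because the view was oblique and the cap covered part of the saucer. I went by the wrist view.

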